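# Latch the service case

## Robot

A 7-joint arm with a two-finger parallel gripper is mounted at the origin on the work surface. World frame = base frame: x ahead of the robot, y to its left, z up, the work surface at z = 0. Lengths are in m, angles in degrees, forces in N, time in s.
With the tool pointing down it reaches from about 0.425 to 0.975 m from the base axis. Payload 16.7 kg.
Tool frame: the origin (TCP) lies midway between the tips of the shut fingers; the grasp point (between the pads) lies 19 mm behind it; x points along the fingers, z is the direction in which the jaws open and shut, and the axes are right-handed (so a half turn about x gives the same grasp; the last joint's range is limited). The gripper opens to 85 mm and grips with 20 to 120 N. Pads are 22 mm wide; open, the fingers measure 114 mm over their backs; the gripper's body (76 mm by 85 mm) begins 54 mm behind the grasp point. The pads swing forward as they close: fully open they stand 13 mm farther back than shut.
Start: joints at [63.283, 24.414, 4.234, 92.017, -1.954, 63.644, -3.845], TCP at [0.21, -0.641, 0.231] pointing down, gripper open.
Joint ranges: [-163.25, 163.25], [-28.42, 122.38], [-70.27, 78.77], [12.13, 141.07], [-58.53, 238.53], [9.26, 117.41], [-156.51, 156.51]. Speed limits (degrees/s): [108.29, 108.29, 136.94, 136.94, 172.46, 172.46, 172.46].

## Interface

Orientations are given as a 3x3 rotation matrix whose columns are the frame's x, y, z axes.
In Python, from station import robot gives the robot as it stands.
- The arm moves only by the shell command python3 -m creep 'ROWS' [FORCE]. ROWS is JSON, a list of rows, each an object of numbers: "tx", "ty", "tz": the shift along the tool's x, y, z in m; "wx", "wy", "wz": the turn, a rotation vector about the tool's x, y, z in rad; "claw": the closure, from -1 (fully open) to 1 (shut). In form: [{"tx": .., "ty": .., "tz": .., "wx": .., "wy": .., "wz": .., "claw": ..}, ...]. A call has 1 to 20 rows; each row shifts and turns the pose as measured when the row begins, along the tool's axes as they then stand; what a row does not reach is not made up. A row lasts 1/12 s, in which the tool goes at most 41.7 mm and 7.16 degrees, less where a joint would pass 70% of its speed; a pose out of reach is approached as far as the arm can. A call is refused whole if a number of a shift passes 0.0417 or a number of a turn 0.125, either way. A call with a gripper value outside its range is refused whole. The fingers move at their own pace and stop on an object; FORCE is the grip in N (left out, the last holds). Time passes only in rows, so rows that do not move let the fingers close. It gives the time, the measured TCP pose, the force and the opening at its end, in the units of the state.
- robot.sense(): the state, without advancing time (a new reading comes with each control period).
- robot.snapshot(name): name is "side" or "top"; returns a dict with "pixels" (420x560x3 uint8, red, green, blue), "depth" (420x560 float32, m along the optical axis (not along the pixel's ray), 0 where there is no reading), "fx", "fy", "cx", "cy" (pixels), "rvec" (rotation vector, rad) and "tvec" (3), from world to camera coordinates, as OpenCV has them. Camera axes: x right, y down, z forward; pixel columns grow to the right and rows downward; lengths in m; the calibration is good to about 2 mm. A picture is of the moment at which its call begins.
- robot.job_done(): hands the job in, once; it reports no verdict.
The state is a dict: "time_s": time; "joint_positions": joint angles; "dq": joint speeds; "tau": joint torques, N m; "ee_pos": TCP position; "ee_rot": TCP orientation; "ft_force": force on the tool from outside, world axes, zero at the start; "ft_torque": the same for the moment, N m; "grip_width": finger opening in m.
Only numpy, scipy, OpenCV 4.12 (cv2) and the standard library are available. Lean on these libraries where they do the work, as an engineer would, in place of code of your own. Each camera call takes 0.05 s, during which the arm holds its last target. There are 200 camera calls.

## Task

Fasten the service case for carrying: lift the latch's wire loop over the hook on the ajar lid so that its bar drops into the slot behind the lip, then press the lever down past centre until it lies fully flat and has drawn the lid shut. The gap of the lid differs, so feel for the slot and do not force the loop, the lever or the lid; leave the other things on the bench alone and let go at the end.

Things in the scene. Friction and masses are not known exactly. Their poses are not given: they have to be found in the camera images.
- case: black service case with aluminium edges, standing on its hinge edge, 300 long (its y), 170 mm tall; heavy, does not shift. Origin on the bench right below the lever's pivot. x points from the body half (x -85 to 18) across the seam to the lid (x 20 to 65 when shut), z up
- lid_hinge (a point): fixed point on the lid's hinge line, bottom of the seam, case x 20, 12 up. The lid is swung out about it (axis y), ajar by 5 to 17 mm at the hook: this gap is not measured and differs each time. The stiff hinge holds the lid where it is (about 15 N at the top to move it); over the last 5 mm a gasket resists with 25 N/mm
- shut_seat (a point): fixed point of the case, x 46, 181.5 up: where the bar's centre sits under the hook's lip if the lid is shut. The hook is on the lid, so its real seat lies farther along x by the gap, and up to 4 mm lower. Steel hook, 26 wide: from the seat its solid part spans x -14 to -2.5, its lip ends at 2.5 (underside 5.5, top 8.5 above), a guard as high starts at 9.5: a slot 7 mm wide. Floor 2.5 below
- latch_pivot (a point): fixed point on the lever's pivot axis (along the case's y), x 0, 189 up, 19 above the case's flat top
- latch_loop: brass-coloured wire loop of the latch, 5 mm wire, 46 mm wide over its two legs, 63 mm long; origin on the axis of its pins in the lever, its x points along the legs to the bar (4 degrees off). It swings freely and drops under its own weight
- loop_bar (a point): middle of the loop's cross bar (axis along the case's y), the part that goes over the hook; 5 mm thick. At the start it lies on or before the hook
- latch_lever (a joint): lever angle: 0 = flat and closed, grows as its free end swings up and over towards the lid (1.57 upright, 2.7 at most). Light friction holds it while the loop is slack. The loop's pins sit 16 mm from the pivot along the lever, so raising it lets the loop out towards the lid, lowering it draws the loop back; dead centre is near 0.1, a rubber pad (12 N/mm) stops it at 0
- lever_tip (a point): point near the red free end of the steel lever (30 wide), on the face to be pressed: 60 from the pivot axis along the lever, 7 mm above the line through the pivot; when flat it is at case x -60 and 196 up, the face lies level from x -8 to -60 and the red end tips up beyond, to x -75
- gauge: pressure gauge, 64 across, 24 high, with a brass stub; leave alone
- tamper: steel tamper, 58 across, 84 high, origin under its base; leave alone
- group_gasket: black rubber ring, 74 across, lying flat; leave alone
- screwdriver: orange-handled screwdriver, 190 long, lying; leave alone
- spanner: steel spanner, 180 long, lying; leave alone

How it is judged:
By the outcome, as a careful person would: the job done as asked, in the order asked, and still so for the second after the job is handed in, with the robot touching nothing.
It also fails if it takes over 61 s, if anything falls off the work surface, if the arm or the gripper's body presses on something with over 40 N, if the wrist force passes 120 N, or if a joint passes its speed limit or range.

## Working session

There is one attempt and no reset: what is moved stays moved. The work goes in short steps, Python scripts to look and compute and a shell command to move; the robot and the scene stay as the last step left them, time stands still between calls to the robot, and variables do not carry over. Pictures are saved under pics/ and viewed, about 8 in all and at most 12, crops included, and the job is handed in when it is done.

```bash
ls; mkdir -p pics; python3 - <<'E'
from station import robot
import cv2,numpy as np
s=robot.sense();print(s)
for n in("top","side"):
    d=robot.snapshot(n);cv2.imwrite(f"pics/{n}0.png",d["pixels"][:,:,::-1]);np.savez(f"pics/{n}0.npz",**d)
    R=cv2.Rodrigues(np.array(d["rvec"]))[0];print(n,d["fx"],d["cx"],d["cy"],-R.T@np.array(d["tvec"]).ravel(),R[2])
E
```

```text
pics
{'time_s': 0.0, 'joint_positions': array([63.28579069, 24.44914049,  4.23289444, 92.05385833, -1.95542311,
       63.64490351, -3.84484874]), 'dq': array([ 0.07943546, -0.01727696, -0.10569669,  0.16486489, -0.03253876,
       -0.04928003, -0.05389399]), 'tau': array([ 1.88634382e-03, -9.49830151e+01,  3.76121834e+00, -4.63516295e+01,
        1.91179407e-02,  9.92677873e-03,  2.07654992e-06]), 'ee_pos': array([ 0.21007729, -0.6410229 ,  0.2306049 ]), 'ee_rot': array([[-4.88995360e-04,  9.50275914e-01,  3.11408813e-01],
       [ 1.22722442e-03,  3.11409186e-01, -9.50275125e-01],
       [-9.99999127e-01, -8.25116285e-05, -1.31847945e-03]]), 'ft_force': array([-1.03581611,  0.81706255, -0.21828229]), 'ft_torque': array([-0.02084788, -0.01204977,  0.04101861]), 'grip_width': 0.08510587207554968}
top 421.2910774034256 284.5317888793204 209.95104228916057 [0.37716843 0.0823764  1.09254719] [ 0.18644639  0.00183804 -0.98246342]
side 420.85397018768776 274.7887509671186 219.47880668508134 [0.83168343 0.05465124 0.91123125] [-0.33144157  0.03279878 -0.94290547]
```

View pics/top0.png

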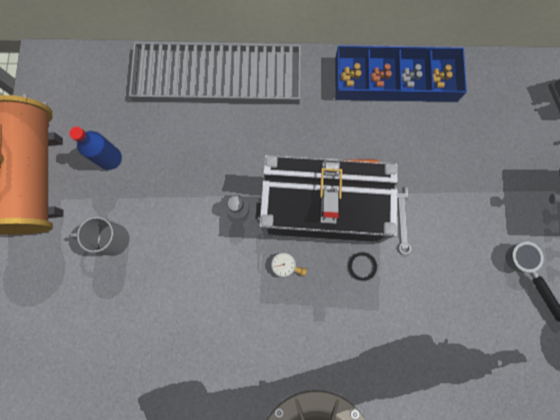

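View pics/side0.png

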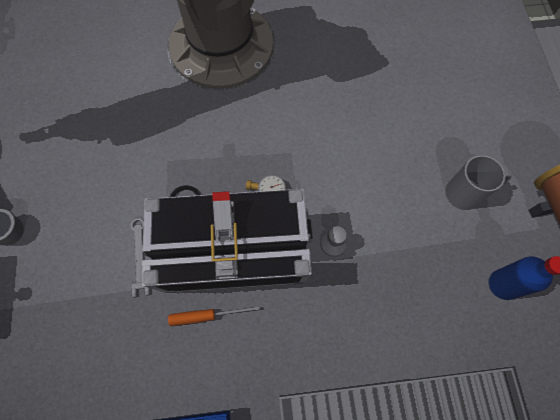

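Top: the case is at about (330,197), red lever end at (330,216) and brass loop at (331,183), with the lid on the far (+x) side. Side: lever at (222,210), loop at (224,240), hook at (226,267). Next I'll take crops and depth points.

```bash
cat > h.py <<'E'
import cv2,numpy as np
from station import robot
def world(d):
    R=cv2.Rodrigues(np.array(d["rvec"]))[0];t=np.array(d["tvec"]).ravel()
    v,u=np.mgrid[:420,:560];z=d["depth"]
    P=np.stack([(u-d["cx"])/d["fx"]*z,(v-d["cy"])/d["fy"]*z,z],-1)
    return (P-t)@R
def masks(d):
    h=cv2.cvtColor(d["pixels"],cv2.COLOR_RGB2HSV)
    return {"red":((h[...,0]<6)|(h[...,0]>174))&(h[...,1]>150)&(h[...,2]>60),
            "brass":(h[...,0]>14)&(h[...,0]<28)&(h[...,1]>110)&(h[...,2]>80)}
E
python3 - <<'E'
from h import *
ims=[]
for n,(a,b,c,e) in {"top":(150,245,255,405),"side":(180,300,135,315)}.items():
    d=dict(np.load(f"pics/{n}0.npz"));W=world(d);M=masks(d)
    roi=np.zeros((420,560),bool);roi[a:b,c:e]=1
    for k,m in M.items():
        m=m&roi&(W[...,2]>.15)
        p=W[m];print(n,k,len(p),p.mean(0).round(4),p.min(0).round(3),p.max(0).round(3))
    # top faces of the case
    m=roi&(W[...,2]>.155)&(W[...,2]<.18)
    p=W[m];print(" top face",len(p),np.median(p[:,2]),p.min(0),p.max(0))
    r=cv2.minAreaRect(p[:,:2].astype(np.float32));print(r)
    # profile along x for lever center line
    cy=W[M["red"]&roi&(W[...,2]>.15)][:,1].mean()
    for off in (0,):
        q=W[roi&(abs(W[...,1]-cy)<.0025)&(W[...,2]>.1)];q=q[np.argsort(q[:,0])];print(q.round(3).tolist())
    s=5 if n=="top" else 4
    c0=(330-70,330+70) if n=="top" else (140,320)
    ims.append(cv2.resize(d["pixels"][a:b,c0[0]:c0[1],::-1],(700,290 if n=="side" else 290)) if 0 else None)
t=np.load("pics/top0.npz")["pixels"][155:230,300:365,::-1];s=np.load("pics/side0.npz")["pixels"][185:295,190:260,::-1]
o=np.hstack([cv2.resize(t,None,fx=6,fy=6,interpolation=2)[:450],cv2.resize(s,(286,450),interpolation=2)])
cv2.imwrite("pics/z0.png",o)
E
```

```text
top red 57 [ 0.5338 -0.0125  0.2252] [ 0.529 -0.026  0.219] [0.54  0.002 0.231]
top brass 146 [ 0.6149 -0.0173  0.1917] [ 0.578 -0.045  0.156] [0.645 0.007 0.2  ]
 top face 8687 0.16953305904255508 [ 0.50119578 -0.16993402  0.1550115 ] [0.68145563 0.1386855  0.17980373]
((0.5915155410766602, -0.015944883227348328), (0.30370286107063293, 0.16770105063915253), 87.19701385498047)
[[0.509, -0.01, 0.171], [0.509, -0.013, 0.17], [0.509, -0.015, 0.17], [0.509, -0.015, 0.15], [0.51, -0.014, 0.114], [0.51, -0.014, 0.131], [0.51, -0.013, 0.147], [0.51, -0.012, 0.111], [0.51, -0.011, 0.144], [0.51, -0.01, 0.174], [0.511, -0.015, 0.171], [0.511, -0.013, 0.17], [0.513, -0.01, 0.172], [0.513, -0.015, 0.171], [0.514, -0.013, 0.167], [0.515, -0.012, 0.173], [0.516, -0.011, 0.17], [0.517, -0.014, 0.174], [0.517, -0.012, 0.173], [0.518, -0.01, 0.171], [0.52, -0.01, 0.171], [0.52, -0.015, 0.171], [0.52, -0.013, 0.169], [0.522, -0.01, 0.17], [0.522, -0.013, 0.17], [0.524, -0.01, 0.173], [0.524, -0.013, 0.172], [0.525, -0.015, 0.17], [0.526, -0.012, 0.173], [0.526, -0.01, 0.172], [0.529, -0.015, 0.173], 
[... 9280 characters left out ...]
 -0.01, 0.178], [0.666, -0.013, 0.187], [0.666, -0.014, 0.188], [0.667, -0.011, 0.189], [0.667, -0.012, 0.111], [0.668, -0.011, 0.185], [0.668, -0.013, 0.169], [0.668, -0.012, 0.177], [0.668, -0.013, 0.114], [0.668, -0.01, 0.168], [0.668, -0.01, 0.185], [0.668, -0.01, 0.113], [0.668, -0.013, 0.187], [0.668, -0.014, 0.181], [0.668, -0.011, 0.172], [0.668, -0.01, 0.18], [0.669, -0.013, 0.167], [0.669, -0.01, 0.129], [0.669, -0.014, 0.131], [0.669, -0.012, 0.131], [0.67, -0.011, 0.171], [0.67, -0.014, 0.165], [0.671, -0.012, 0.167], [0.671, -0.01, 0.166], [0.672, -0.011, 0.156], [0.673, -0.014, 0.167], [0.673, -0.012, 0.168], [0.673, -0.014, 0.161], [0.673, -0.013, 0.16], [0.673, -0.01, 0.169]]
```

View pics/z0.png

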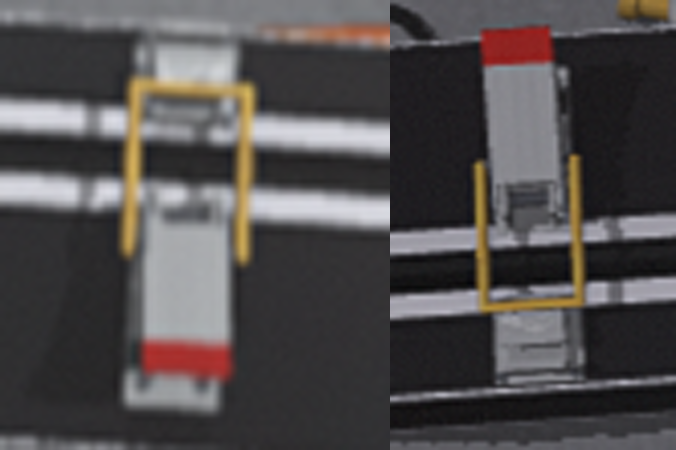

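Zoom: the lever is raised slightly, its red end toward the robot, with loop legs either side. The bar lies at the front edge of the hook (top view about (330,169), side view about (224,260)). From depth, case yaw is about -2.8° and the pivot is near (0.593, -0.0155, 0.189). Lever angle is about 0.4. The seat is near case x 63, so the gap is large (about 17 mm).

Plan: with shut fingers tilted forward, push the lever up from underneath so the bar slides over the hook, then check the drop by camera. After that, push the lever back from the lid side and press it flat.

```bash
python3 -m creep '[{"tx":-0.03,"wx":0.122,"claw":1},{"tx":-0.03,"wx":0.122,"claw":1},{"tx":-0.03,"wx":0.122,"claw":1},{"ty":0.029,"tz":-0.029,"claw":1},{"ty":0.029,"tz":-0.029,"claw":1},{"ty":0.029,"tz":-0.029,"claw":1},{"ty":0.029,"tz":-0.029,"claw":1},{"ty":0.029,"tz":-0.029,"claw":1},{"ty":0.029,"tz":-0.029,"claw":1},{"ty":0.029,"tz":-0.029,"claw":1},{"ty":0.029,"tz":-0.029,"claw":1},{"tz":-0.04,"claw":1},{"tz":-0.04,"claw":1},{"tz":-0.04,"claw":1},{"tz":-0.04,"claw":1},{"tz":-0.04,"claw":1},{"tz":-0.04,"claw":1},{"tz":-0.04,"claw":1}]' 30
cat >> h.py <<'E'
O=np.array([.593,-.0155,0]);ex=np.array([.9988,-.0488,0]);ey=np.array([.0488,.9988,0])
def case(p): q=np.asarray(p)-O; return np.stack([q@ex,q@ey,np.asarray(p)[...,2]],-1)*1000
def tool():
    s=robot.sense();print("t",round(s["time_s"],2),"tcp case",case(s["ee_pos"]).round(1),"F",s["ft_force"].round(1),"w",round(s["grip_width"],4));print("R case",(np.stack([ex,ey,[0,0,1]])@s["ee_rot"]).round(3).tolist(), "q",s["joint_positions"].round(0));return s
E
python3 -c "
from h import *;tool()
for n in('top','side'):
    d=dict(np.load(f'pics/{n}0.npz'));W=case(world(d));M=masks(d)['brass']&(W[...,2]>180)&(W[...,0]>30)&(W[...,0]<100)&(abs(W[...,1])<40)
    q=W[M];b=q[abs(q[:,1])<16];print(n,b.round(1).tolist(), q[abs(q[:,1])>17][:,1].min(),q[:,1].max())
"
```

```text
t 0.1 tcp case [-351.9 -643.5  230.7] F [-0.5 -0.5 -0.2] w 0.0854
R case [[-0.001, 0.934, 0.358], [0.001, 0.358, -0.934], [-1.0, -0.0, -0.001]] q [63. 24.  4. 92. -2. 64. -4.]
top [[48.1, 13.9, 192.9], [48.1, 11.7, 193.4], [48.3, 9.5, 193.5], [48.5, 7.3, 193.3], [49.1, 4.9, 191.5], [49.3, -1.6, 192.3], [49.4, 10.6, 181.6], [49.1, 8.5, 183.0], [49.5, 6.2, 182.2], [49.0, 4.2, 184.4], [49.3, 1.9, 183.8], [47.3, 0.4, 191.1], [46.8, -1.7, 193.0], [48.1, -4.2, 189.4], [47.6, -6.2, 191.6], [47.4, -8.3, 192.6], [47.7, -10.6, 192.2], [48.9, -13.2, 188.7], [47.9, -15.0, 192.5]] -21.768987358590124 22.601256117482432
side [[46.7, -4.6, 193.3], [46.9, -2.8, 193.6], [46.9, -1.1, 193.3], [47.3, 0.8, 194.2], [47.9, 2.7, 196.0], [47.3, 4.2, 193.3], [47.4, 6.0, 193.4], [47.7, 7.8, 193.9], [48.1, 9.6, 194.9], [47.5, 11.1, 192.3], [48.0, 13.0, 193.9], [48.3, 14.8, 194.3], [48.3, -14.8, 195.3], [47.8, -13.4, 192.9], [49.0, -11.1, 197.1], [48.7, -9.6, 195.3], [48.5, -8.0, 194.3], [48.5, -6.3, 193.9], [49.3, -4.2, 196.3], [49.3, -0.8, 195.5], [48.9, 0.7, 193.6], [49.0, 2.4, 193.6], [49.8, 4.4, 196.0], [49.5, 6.0, 194.4], [49.4, 7.7, 193.8], [49.8, 9.5, 194.6], [49.8, 11.2, 194.3], [49.9, 13.0, 194.2], [50.0, 14.7, 194.2], [49.7, -15.0, 194.0], [50.0, -13.3, 194.4], [50.0, -11.6, 193.9], [50.6, -9.5, 196.1], [49.7, -8.3, 192.1], [50.3, -6.4, 193.7], [50.2, -4.7, 192.8], [49.6, -3.3, 190.2], [50.4, -1.2, 193.0], [50.6, 0.6, 193.2], [50.7, 2.3, 193.1]] -22.316735551917937 22.444220962847517validation failed for argument at $[0]...
```

```bash
python3 -m creep '[{"tx":-0.03,"ty":0,"tz":0,"wx":0.122,"wy":0,"wz":0,"claw":1},{"tx":-0.03,"ty":0,"tz":0,"wx":0.122,"wy":0,"wz":0,"claw":1},{"tx":-0.03,"ty":0,"tz":0,"wx":0.122,"wy":0,"wz":0,"claw":1},{"tx":0,"ty":0.029,"tz":-0.029,"wx":0,"wy":0,"wz":0,"claw":1},{"tx":0,"ty":0.029,"tz":-0.029,"wx":0,"wy":0,"wz":0,"claw":1},{"tx":0,"ty":0.029,"tz":-0.029,"wx":0,"wy":0,"wz":0,"claw":1},{"tx":0,"ty":0.029,"tz":-0.029,"wx":0,"wy":0,"wz":0,"claw":1},{"tx":0,"ty":0.029,"tz":-0.029,"wx":0,"wy":0,"wz":0,"claw":1},{"tx":0,"ty":0.029,"tz":-0.029,"wx":0,"wy":0,"wz":0,"claw":1},{"tx":0,"ty":0.029,"tz":-0.029,"wx":0,"wy":0,"wz":0,"claw":1},{"tx":0,"ty":0.029,"tz":-0.029,"wx":0,"wy":0,"wz":0,"claw":1},{"tx":0,"ty":0,"tz":-0.04,"wx":0,"wy":0,"wz":0,"claw":1},{"tx":0,"ty":0,"tz":-0.04,"wx":0,"wy":0,"wz":0,"claw":1},{"tx":0,"ty":0,"tz":-0.04,"wx":0,"wy":0,"wz":0,"claw":1},{"tx":0,"ty":0,"tz":-0.04,"wx":0,"wy":0,"wz":0,"claw":1},{"tx":0,"ty":0,"tz":-0.04,"wx":0,"wy":0,"wz":0,"claw":1}]' 30; python3 -c "
from h import *;tool()"
```

```text
time_s: 1.43
ee_pos: [0.4738, -0.2173, 0.3184]
ee_rot: [[-0.01, 0.997, -0.079], [0.007, -0.079, -0.997], [-1.0, -0.01, -0.006]]
ft_force: [1.8, -0.1, 0.6]
grip_width: -0.0001
t 1.43 tcp case [-109.2 -207.4  318.4] F [ 1.8 -0.1  0.6] w -0.0001
R case [[-0.01, 0.999, -0.03], [0.006, -0.03, -1.0], [-1.0, -0.01, -0.006]] q [ 24.   7.  -7. 104.   1.  70. -78.]
```

```bash
python3 -m creep '[{"tx":0,"ty":0,"tz":-0.035,"wx":-0.03,"wy":0,"wz":0.1,"claw":1},{"tx":0,"ty":0,"tz":-0.035,"wx":0,"wy":0,"wz":0.1,"claw":1},{"tx":0,"ty":0,"tz":-0.035,"wx":0,"wy":0,"wz":0.1,"claw":1},{"tx":0,"ty":0,"tz":-0.035,"wx":0,"wy":0,"wz":0.1,"claw":1},{"tx":0,"ty":0,"tz":-0.035,"wx":0,"wy":0,"wz":0.1,"claw":1},{"tx":0,"ty":0,"tz":-0.033,"wx":0,"wy":0,"wz":0.1,"claw":1},{"tx":0,"ty":0,"tz":0,"wx":0,"wy":0,"wz":0,"claw":1}]'; python3 -c "
from h import *;tool()"
```

```text
time_s: 2.02
ee_pos: [0.4834, 0.0094, 0.3188]
ee_rot: [[0.579, 0.814, -0.033], [-0.013, -0.032, -0.999], [-0.815, 0.579, -0.008]]
ft_force: [1.0, -0.0, 0.0]
grip_width: -0.0
t 2.02 tcp case [-110.7   19.5  318.8] F [ 1. -0.  0.] w -0.0
R case [[0.579, 0.815, 0.015], [0.016, 0.008, -1.0], [-0.815, 0.579, -0.008]] q [  17.  -16.  -25.  132.   -1.   28. -101.]
```

```bash
python3 -m creep '[{"tx":0.0245,"ty":-0.0174,"tz":0.01,"wx":-0.01,"wy":0,"wz":0,"claw":1},{"tx":0.0245,"ty":-0.0174,"tz":0.0095,"wx":0,"wy":0,"wz":0,"claw":1},{"tx":0.0245,"ty":-0.0174,"tz":0,"wx":0,"wy":0,"wz":0,"claw":1},{"tx":0.0245,"ty":-0.0174,"tz":0,"wx":0,"wy":0,"wz":0,"claw":1},{"tx":0,"ty":0,"tz":0,"wx":0,"wy":0,"wz":0,"claw":1}]'; python3 -c "
from h import *;tool()"
```

```text
time_s: 2.43
ee_pos: [0.4825, -0.0098, 0.2151]
ee_rot: [[0.583, 0.812, -0.025], [-0.018, -0.018, -1.0], [-0.812, 0.583, 0.004]]
ft_force: [-0.6, -0.7, -0.6]
grip_width: -0.0002
t 2.43 tcp case [-110.7    0.3  215.1] F [-0.6 -0.7 -0.6] w -0.0002
R case [[0.583, 0.812, 0.024], [0.01, 0.022, -1.0], [-0.812, 0.583, 0.004]] q [  22.   -7.  -31.  140.   18.   11. -118.]
```

```bash
python3 -m creep '[{"tx":0.0128,"ty":0.0093,"tz":0,"wx":0,"wy":0,"wz":0,"claw":1},{"tx":0.0128,"ty":0.0093,"tz":0,"wx":0,"wy":0,"wz":0,"claw":1},{"tx":0.0128,"ty":0.0093,"tz":0,"wx":0,"wy":0,"wz":0,"claw":1},{"tx":0,"ty":0,"tz":0,"wx":0,"wy":0,"wz":0,"claw":1}]'; cat >> h.py <<'E'
def look(n="side",name=None):
    d=robot.snapshot(n);W=case(world(d));M=masks(d);ok=(abs(W[...,1])<45)&(W[...,2]>165)&(W[...,2]<290)&(abs(W[...,0])<110)
    r=W[M["red"]&ok];
    if len(r): m=np.median(r,0);print(n,"red",len(r),m.round(1),"ang~",round(float(np.arctan2(m[2]-189,-m[0])),2))
    q=W[M["brass"]&ok&(W[...,0]>20)]
    if len(q):
        x=np.percentile(q[:,0],97);b=q[(abs(q[:,1])<16)];b=b[abs(b[:,0]-np.median(b[:,0]))<5] if len(b) else q;print(n,"bar",len(b),np.median(b,0).round(1),"legs n",len(q),"maxx",x.round(1))
    if name: cv2.imwrite("pics/"+name,cv2.resize(d["pixels"][170:300,130:320,::-1],None,fx=4,fy=4,interpolation=2))
    return d,W
E
python3 -c "
from h import *;tool();look();look('top')"
```

```text
time_s: 2.77
ee_pos: [0.5289, -0.0112, 0.201]
ee_rot: [[0.583, 0.812, -0.024], [-0.019, -0.015, -1.0], [-0.813, 0.583, 0.007]]
ft_force: [0.2, -1.4, -0.6]
grip_width: -0.0001
t 2.77 tcp case [-64.3   1.2 201. ] F [ 0.2 -1.4 -0.6] w -0.0001
R case [[0.583, 0.812, 0.025], [0.009, 0.024, -1.0], [-0.813, 0.583, 0.007]] q [  29.    1.  -39.  136.   43.   11. -141.]
side red 150 [-58.7   0.4 224.4] ang~ 0.54
side bar 41 [ 48.9  -0.9 193.7] legs n 132 maxx 50.6
top red 60 [-59.4  -0.3 225.3] ang~ 0.55
top bar 18 [ 48.4   3.  191.2] legs n 75 maxx 50.5
```

```bash
cat >> h.py <<'E'
def plan(s,pts,n):
    """pts: list of (x,z,tilt) case mm/rad targets for TCP, prints per-row tool moves (mm, rad)"""
    R=np.stack([ex,ey,[0,0,1]])@s["ee_rot"];p=case(s["ee_pos"]);cur=np.array([p[0],p[2],np.arctan2(R[0,0],-R[2,0])])
    for t in pts:
        d=np.array(t)-cur;k=cur[2];tx=np.sin(k)*d[0]-np.cos(k)*d[1];ty=np.cos(k)*d[0]+np.sin(k)*d[1]
        print("tx %.4f ty %.4f wz %.3f"%(tx/1e3,ty/1e3,d[2]));cur=np.array(t)
def arc(a,t,r=58,c=11): return (-r*np.cos(a)-c*np.cos(t),189+r*np.sin(a)-c*np.sin(t),t)
E
python3 -c "
from h import *;s=tool();plan(s,[arc(.32+.1*i,.62-.04*i) for i in range(0,11)],1)"
```

```text
t 2.87 tcp case [-66.3   1.1 200.9] F [-0.4 -0.2  0.1] w -0.0001
R case [[0.582, 0.813, 0.024], [0.009, 0.023, -1.0], [-0.813, 0.582, 0.006]] q [  29.    1.  -39.  136.   42.   11. -140.]
tx 0.0013 ty 0.0018 wz -0.001
tx -0.0036 ty 0.0049 wz -0.040
tx -0.0033 ty 0.0050 wz -0.040
tx -0.0030 ty 0.0052 wz -0.040
tx -0.0027 ty 0.0053 wz -0.040
tx -0.0024 ty 0.0055 wz -0.040
tx -0.0020 ty 0.0056 wz -0.040
tx -0.0017 ty 0.0057 wz -0.040
tx -0.0014 ty 0.0057 wz -0.040
tx -0.0010 ty 0.0058 wz -0.040
tx -0.0007 ty 0.0058 wz -0.040
```

```bash
python3 -m creep '[{"tx":0.0013,"ty":0.0018,"tz":0.0,"wx":0,"wy":0,"wz":0,"claw":1},{"tx":-0.0018,"ty":0.0025,"tz":0,"wx":0,"wy":0,"wz":-0.02,"claw":1},{"tx":-0.0018,"ty":0.0025,"tz":0,"wx":0,"wy":0,"wz":-0.02,"claw":1},{"tx":-0.0017,"ty":0.0025,"tz":0,"wx":0,"wy":0,"wz":-0.02,"claw":1},{"tx":-0.0017,"ty":0.0025,"tz":0,"wx":0,"wy":0,"wz":-0.02,"claw":1},{"tx":-0.0015,"ty":0.0026,"tz":0,"wx":0,"wy":0,"wz":-0.02,"claw":1},{"tx":-0.0015,"ty":0.0026,"tz":0,"wx":0,"wy":0,"wz":-0.02,"claw":1},{"tx":-0.0014,"ty":0.0027,"tz":0,"wx":0,"wy":0,"wz":-0.02,"claw":1},{"tx":-0.0014,"ty":0.0027,"tz":0,"wx":0,"wy":0,"wz":-0.02,"claw":1},{"tx":-0.0012,"ty":0.0028,"tz":0,"wx":0,"wy":0,"wz":-0.02,"claw":1},{"tx":-0.0012,"ty":0.0028,"tz":0,"wx":0,"wy":0,"wz":-0.02,"claw":1}]'; python3 -c "
from h import *;tool();look();s=tool();plan(s,[arc(.8+.1*i,.4-.04*i) for i in range(0,8)],1)"
```

```text
time_s: 3.78
ee_pos: [0.5369, -0.0063, 0.2324]
ee_rot: [[0.397, 0.918, -0.015], [-0.009, -0.012, -1.0], [-0.918, 0.397, 0.004]]
ft_force: [-1.6, -0.5, -0.8]
grip_width: -0.0003
t 3.78 tcp case [-56.5   6.4 232.4] F [-1.6 -0.5 -0.8] w -0.0003
R case [[0.397, 0.917, 0.034], [0.01, 0.033, -0.999], [-0.918, 0.397, 0.004]] q [  32.    2.  -41.  125.   11.   31. -107.]
side red 148 [-45.3   0.5 241.3] ang~ 0.86
side bar 40 [ 51.    0.6 194.1] legs n 140 maxx 52.7
t 3.83 tcp case [-55.4   6.6 233.4] F [ 0.3 -0.3  1.2] w -0.0002
R case [[0.397, 0.917, 0.034], [0.011, 0.033, -0.999], [-0.918, 0.397, 0.003]] q [  32.    3.  -41.  124.   11.   31. -107.]
tx 0.0084 ty 0.0017 wz -0.008
tx -0.0023 ty 0.0055 wz -0.040
tx -0.0019 ty 0.0056 wz -0.040
tx -0.0016 ty 0.0057 wz -0.040
tx -0.0013 ty 0.0057 wz -0.040
tx -0.0009 ty 0.0058 wz -0.040
tx -0.0006 ty 0.0058 wz -0.040
tx -0.0002 ty 0.0058 wz -0.040
```

```bash
python3 -m creep '[{"tx":0.004,"ty":0.0015,"tz":0.003,"wx":0.015,"wy":0,"wz":-0.01,"claw":1},{"tx":0.004,"ty":0.0015,"tz":0.003,"wx":0.015,"wy":0,"wz":0,"claw":1},{"tx":-0.0011,"ty":0.0028,"tz":0,"wx":0,"wy":0,"wz":-0.02,"claw":1},{"tx":-0.0011,"ty":0.0028,"tz":0,"wx":0,"wy":0,"wz":-0.02,"claw":1},{"tx":-0.0009,"ty":0.0028,"tz":0,"wx":0,"wy":0,"wz":-0.02,"claw":1},{"tx":-0.0009,"ty":0.0028,"tz":0,"wx":0,"wy":0,"wz":-0.02,"claw":1},{"tx":-0.0008,"ty":0.0028,"tz":0,"wx":0,"wy":0,"wz":-0.02,"claw":1},{"tx":-0.0008,"ty":0.0028,"tz":0,"wx":0,"wy":0,"wz":-0.02,"claw":1},{"tx":-0.0006,"ty":0.0028,"tz":0,"wx":0,"wy":0,"wz":-0.02,"claw":1},{"tx":-0.0006,"ty":0.0028,"tz":0,"wx":0,"wy":0,"wz":-0.02,"claw":1},{"tx":-0.0005,"ty":0.0029,"tz":0,"wx":0,"wy":0,"wz":-0.02,"claw":1},{"tx":-0.0005,"ty":0.0029,"tz":0,"wx":0,"wy":0,"wz":-0.02,"claw":1}]'; python3 -c "
from h import *;look('side','s1.png');s=tool();plan(s,[arc(1.3+.1*i,.2-.02*i) for i in range(0,8)],1)"
```

```text
time_s: 4.83
ee_pos: [0.5641, -0.0134, 0.2383]
ee_rot: [[0.185, 0.981, -0.049], [0.008, -0.051, -0.999], [-0.983, 0.185, -0.017]]
ft_force: [-1.1, -0.2, 1.2]
grip_width: -0.0002
side red 110 [-20.    0.8 257. ] ang~ 1.29
side bar 39 [ 55.8  -1.6 193.2] legs n 155 maxx 57.2
t 4.88 tcp case [-28.1   0.6 238.5] F [-0.4 -0.1 -1. ] w 0.0001
R case [[0.184, 0.983, -0.0], [0.017, -0.003, -1.0], [-0.983, 0.184, -0.017]] q [  30.   12.  -40.  112.   11.   49. -108.]
tx -0.0038 ty 0.0025 wz 0.015
tx -0.0003 ty 0.0058 wz -0.020
tx 0.0001 ty 0.0058 wz -0.020
tx 0.0006 ty 0.0057 wz -0.020
tx 0.0010 ty 0.0057 wz -0.020
tx 0.0015 ty 0.0055 wz -0.020
tx 0.0019 ty 0.0054 wz -0.020
tx 0.0023 ty 0.0052 wz -0.020
```

View pics/s1.png

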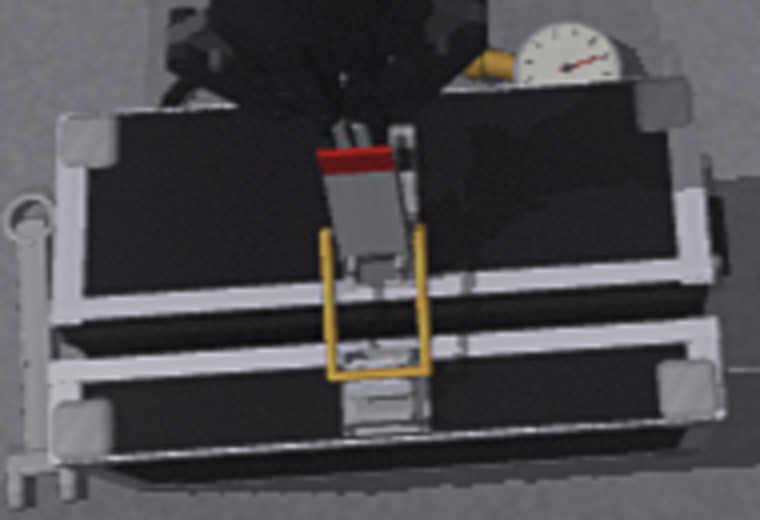

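Picture: lever is half up with the red end at (355,158). The bar lies on the hook top at (378,374), and the slot shows as a dark line at (383,397). I'll keep going slowly.

```bash
python3 -m creep '[{"tx":-0.0005,"ty":0.0028,"tz":0,"wx":0,"wy":0,"wz":0,"claw":1},{"tx":-0.0005,"ty":0.0028,"tz":0,"wx":0,"wy":0,"wz":-0.01,"claw":1},{"tx":-0.0002,"ty":0.0028,"tz":0,"wx":0,"wy":0,"wz":-0.01,"claw":1},{"tx":-0.0002,"ty":0.0028,"tz":0,"wx":0,"wy":0,"wz":-0.01,"claw":1},{"tx":0,"ty":0.0028,"tz":0,"wx":0,"wy":0,"wz":-0.01,"claw":1},{"tx":0,"ty":0.0028,"tz":0,"wx":0,"wy":0,"wz":-0.01,"claw":1},{"tx":0.0002,"ty":0.0028,"tz":0,"wx":0,"wy":0,"wz":-0.01,"claw":1},{"tx":0.0002,"ty":0.0028,"tz":0,"wx":0,"wy":0,"wz":-0.01,"claw":1},{"tx":0.0004,"ty":0.0028,"tz":0,"wx":0,"wy":0,"wz":-0.01,"claw":1},{"tx":0.0004,"ty":0.0028,"tz":0,"wx":0,"wy":0,"wz":-0.01,"claw":1}]'; python3 -c "
from h import *;look('side');s=tool();plan(s,[arc(1.7+.1*i,.1,54) for i in range(0,8)],1)"
```

```text
time_s: 5.72
ee_pos: [0.5936, -0.015, 0.2415]
ee_rot: [[0.087, 0.995, -0.05], [0.014, -0.051, -0.999], [-0.996, 0.086, -0.019]]
ft_force: [-1.1, 0.5, -1.0]
grip_width: 0.0001
side red 41 [ 16.7   1.6 263.2] ang~ 1.79
side bar 45 [ 63.7   2.1 192.4] legs n 189 maxx 65.0
t 5.77 tcp case [  1.2   0.4 241.4] F [-0.4  0.2 -0.3] w -0.0003
R case [[0.086, 0.996, -0.001], [0.019, -0.003, -1.0], [-0.996, 0.086, -0.019]] q [  28.   18.  -39.  104.   13.   58. -109.]
tx -0.0005 ty -0.0052 wz 0.014
tx 0.0015 ty 0.0052 wz 0.000
tx 0.0020 ty 0.0050 wz 0.000
tx 0.0025 ty 0.0048 wz 0.000
tx 0.0030 ty 0.0045 wz 0.000
tx 0.0034 ty 0.0042 wz 0.000
tx 0.0038 ty 0.0038 wz 0.000
tx 0.0042 ty 0.0034 wz 0.000
```

```bash
python3 -m creep '[{"tx":0.0008,"ty":0.0026,"tz":0,"wx":0,"wy":0,"wz":0,"claw":1},{"tx":0.001,"ty":0.0025,"tz":0,"wx":0,"wy":0,"wz":0,"claw":1},{"tx":0.001,"ty":0.0025,"tz":0,"wx":0,"wy":0,"wz":0,"claw":1}]'; python3 -c "
from h import *;look('side');s=tool()"; python3 -m creep '[{"tx":0.0006,"ty":0.0013,"tz":0,"wx":0,"wy":0,"wz":0,"claw":1},{"tx":0.0006,"ty":0.0013,"tz":0,"wx":0,"wy":0,"wz":0,"claw":1}]'; python3 -c "
from h import *;look('side');s=tool()"
```

```text
time_s: 6.02
ee_pos: [0.6029, -0.0154, 0.239]
ee_rot: [[0.086, 0.995, -0.05], [0.015, -0.051, -0.999], [-0.996, 0.085, -0.019]]
ft_force: [-1.1, 0.0, 1.0]
grip_width: 0.0003
side red 61 [ 27.6   0.5 258.1] ang~ 1.95
side bar 46 [ 66.1  -0.8 192.3] legs n 195 maxx 67.7
t 6.07 tcp case [ 10.2   0.5 238.8] F [ 0.5 -0.4 -0.5] w 0.0002
R case [[0.086, 0.996, -0.001], [0.019, -0.003, -1.0], [-0.996, 0.085, -0.019]] q [  27.   19.  -39.  103.   14.   58. -109.]
time_s: 6.23
ee_pos: [0.606, -0.0156, 0.2378]
ee_rot: [[0.087, 0.995, -0.05], [0.015, -0.052, -0.999], [-0.996, 0.086, -0.019]]
ft_force: [-0.1, 0.7, 0.2]
grip_width: -0.0
side red 67 [ 30.5   2.  255.8] ang~ 2.0
side bar 47 [ 66.9   3.3 191.1] legs n 200 maxx 68.6
t 6.28 tcp case [ 13.2   0.5 237.7] F [-0.2  0.4 -0.3] w -0.0
R case [[0.086, 0.996, -0.001], [0.019, -0.003, -1.0], [-0.996, 0.086, -0.019]] q [  27.   19.  -38.  103.   14.   58. -109.]
```

Bar at 66.9 and still on top of the hook. Continuing in fine steps.

```bash
python3 -m creep '[{"tx":0.0007,"ty":0.0012,"tz":0,"wx":0,"wy":0,"wz":0,"claw":1},{"tx":0,"ty":0,"tz":0,"wx":0,"wy":0,"wz":0,"claw":1}]' >/dev/null; python3 -c "
from h import *;look('side');s=tool()"; python3 -m creep '[{"tx":0.0007,"ty":0.0012,"tz":0,"wx":0,"wy":0,"wz":0,"claw":1},{"tx":0,"ty":0,"tz":0,"wx":0,"wy":0,"wz":0,"claw":1}]'>/dev/null; python3 -c "
from h import *;look('side');s=tool()"
```

```text
side red 71 [ 32.2   1.6 254.4] ang~ 2.03
side bar 47 [ 67.5  -1.7 191.5] legs n 204 maxx 69.0
t 6.5 tcp case [ 14.6   0.5 237.3] F [ 0.6 -0.3 -0.2] w 0.0001
R case [[0.086, 0.996, -0.001], [0.019, -0.003, -1.0], [-0.996, 0.086, -0.019]] q [  27.   19.  -38.  102.   14.   58. -109.]
side red 73 [ 33.7   0.4 254. ] ang~ 2.05
side bar 44 [ 67.2  -0.5 190.3] legs n 197 maxx 68.9
t 6.72 tcp case [ 15.9   0.6 237. ] F [ 0.  -0.4 -0.2] w -0.0002
R case [[0.087, 0.996, -0.001], [0.019, -0.003, -1.0], [-0.996, 0.087, -0.019]] q [  27.   19.  -38.  102.   14.   58. -109.]
```

```bash
for i in 1 2; do python3 -m creep '[{"tx":0.0007,"ty":0.0012,"tz":0,"wx":0,"wy":0,"wz":0,"claw":1},{"tx":0,"ty":0,"tz":0,"wx":0,"wy":0,"wz":0,"claw":1}]' >/dev/null; python3 -c "
from h import *;look('side','s2_$i.png');s=tool()"|grep -v q; done
```

```text
side red 79 [ 34.9   0.8 252.9] ang~ 2.07
side bar 40 [ 67.6   0.5 188.9] legs n 196 maxx 69.1
t 6.93 tcp case [ 17.3   0.6 236.5] F [ 1.4 -0.2  0.7] w -0.0
side red 90 [ 36.2   1.7 251.1] ang~ 2.1
side bar 42 [ 67.2   2.  186.6] legs n 198 maxx 68.9
t 7.15 tcp case [ 18.7   0.6 236.1] F [0.9 0.1 1.4] w -0.0003
```

View pics/s2_2.png

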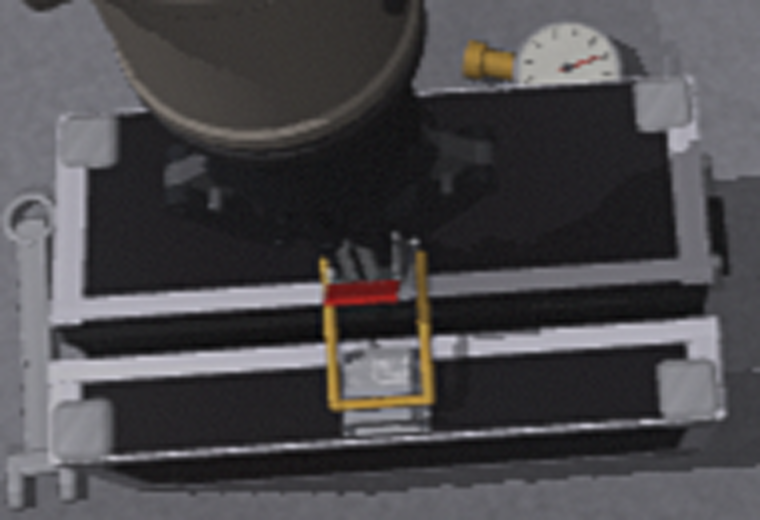

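Picture: the bar is now at (380,403), over the slot line and sinking (z 192→187). The lid edge hasn't moved. I'll continue in fine steps.

```bash
for i in 1 2 3; do python3 -m creep '[{"tx":0.0007,"ty":0.0011,"tz":0,"wx":0,"wy":0,"wz":0,"claw":1},{"tx":0,"ty":0,"tz":0,"wx":0,"wy":0,"wz":0,"claw":1}]' >/dev/null; python3 -c "
from h import *;look('side');s=tool()"|grep -v q; done
```

```text
side red 96 [ 37.5   2.5 250.6] ang~ 2.12
side bar 35 [ 65.5  -1.4 180.5] legs n 177 maxx 66.9
t 7.37 tcp case [ 20.    0.6 235.6] F [ 0.5 -0.6  1.3] w 0.0001
side red 100 [ 38.9   2.3 249.6] ang~ 2.14
side bar 38 [ 66.    0.5 181.2] legs n 177 maxx 67.3
t 7.58 tcp case [ 21.3   0.6 235.1] F [ 1.4 -0.7  1.9] w -0.0
side red 106 [ 40.1   1.7 248.4] ang~ 2.16
side bar 41 [ 66.3   0.5 181.2] legs n 178 maxx 68.0
t 7.8 tcp case [ 22.5   0.6 234.6] F [ 1.5 -0.5  1.1] w 0.0002
```

The bar has dropped to 180.5, which is in the slot. Now I back off and go over to the lid side of the lever.

```bash
python3 -m creep '[{"tx":0,"ty":-0.015,"tz":0,"wx":0,"wy":0,"wz":0,"claw":1},{"tx":-0.03,"ty":0,"tz":0,"wx":0,"wy":0,"wz":0,"claw":1},{"tx":-0.03,"ty":0,"tz":0,"wx":0,"wy":0,"wz":0,"claw":1},{"tx":-0.01,"ty":0,"tz":0,"wx":0,"wy":0,"wz":0,"claw":1},{"tx":0,"ty":0.03,"tz":0,"wx":0,"wy":0,"wz":0,"claw":1},{"tx":0,"ty":0.03,"tz":0,"wx":0,"wy":0,"wz":-0.04,"claw":1},{"tx":0,"ty":0.015,"tz":0,"wx":0,"wy":0,"wz":-0.04,"claw":1},{"tx":0,"ty":0,"tz":0,"wx":0,"wy":0,"wz":0,"claw":1}]'; python3 -c "
from h import *;look('side');s=tool()"
```

```text
time_s: 8.47
ee_pos: [0.6684, -0.0211, 0.3115]
ee_rot: [[0.004, 0.999, -0.051], [0.016, -0.051, -0.999], [-1.0, 0.003, -0.016]]
ft_force: [1.1, -0.6, -1.3]
grip_width: 0.0002
side bar 6 [ 62.3 -13.5 181.9] legs n 72 maxx 63.2
t 8.52 tcp case [ 74.6  -1.6 311.3] F [-0.5  0.2 -0.7] w 0.0002
R case [[0.005, 1.0, -0.002], [0.016, -0.002, -1.0], [-1.0, 0.005, -0.016]] q [  24.   25.  -38.   86.   14.   74. -108.]
```

```bash
python3 -m creep '[{"tx":0.022,"ty":0,"tz":0,"wx":0,"wy":0,"wz":0,"claw":1},{"tx":0.022,"ty":0,"tz":0,"wx":0,"wy":0,"wz":0,"claw":1},{"tx":0.022,"ty":0,"tz":0,"wx":0,"wy":0,"wz":0,"claw":1},{"tx":0.015,"ty":-0.006,"tz":0,"wx":0,"wy":0,"wz":0,"claw":1},{"tx":0,"ty":-0.006,"tz":0,"wx":0,"wy":0,"wz":0,"claw":1},{"tx":0,"ty":-0.004,"tz":0,"wx":0,"wy":0,"wz":0,"claw":1},{"tx":0,"ty":-0.004,"tz":0,"wx":0,"wy":0,"wz":0,"claw":1},{"tx":0,"ty":-0.004,"tz":0,"wx":0,"wy":0,"wz":0,"claw":1},{"tx":0,"ty":-0.004,"tz":0,"wx":0,"wy":0,"wz":0,"claw":1},{"tx":0,"ty":-0.004,"tz":0,"wx":0,"wy":0,"wz":0,"claw":1},{"tx":0,"ty":-0.004,"tz":0,"wx":0,"wy":0,"wz":0,"claw":1}]'; python3 -c "
from h import *;look('top');s=tool()"
```

```text
time_s: 9.43
ee_pos: [0.6276, -0.0161, 0.231]
ee_rot: [[0.014, 0.999, -0.049], [0.015, -0.049, -0.999], [-1.0, 0.013, -0.016]]
ft_force: [5.1, -0.2, 2.0]
grip_width: 0.0002
top red 54 [ 17.5  -0.4 254.4] ang~ 1.83
top bar 1 [ 24.7  15.  168.5] legs n 20 maxx 47.0
t 9.48 tcp case [ 34.    1.2 231.1] F [ 3.3 -1.1  3.6] w 0.0
R case [[0.013, 1.0, 0.0], [0.016, -0.0, -1.0], [-1.0, 0.013, -0.016]] q [  25.   24.  -38.   97.   15.   64. -110.]
```

```bash
python3 -m creep '[{"tx":0,"ty":-0.004,"tz":0,"wx":0,"wy":0,"wz":0,"claw":1},{"tx":0,"ty":-0.004,"tz":0,"wx":0,"wy":0,"wz":0,"claw":1},{"tx":0,"ty":-0.004,"tz":0,"wx":0,"wy":0,"wz":0,"claw":1},{"tx":0,"ty":-0.004,"tz":0,"wx":0,"wy":0,"wz":0,"claw":1},{"tx":0,"ty":-0.004,"tz":0,"wx":0,"wy":0,"wz":0,"claw":1},{"tx":0,"ty":-0.004,"tz":0,"wx":0,"wy":0,"wz":0,"claw":1}]'; python3 -c "
from h import *;look('top');d,W=look('side','s3.png');s=tool();plan(s,[(-50.5*np.cos(a)+11,189+50.5*np.sin(a),0.013) for a in np.arange(1.5,.1,-.1)],1)"
```

```text
time_s: 9.98
ee_pos: [0.6049, -0.0149, 0.2341]
ee_rot: [[0.023, 0.999, -0.05], [0.015, -0.05, -0.999], [-1.0, 0.022, -0.016]]
ft_force: [4.9, -0.5, 1.4]
grip_width: 0.0
top red 13 [ -3.3   2.1 259.1] ang~ 1.52
side bar 4 [ 56.2 -14.7 183. ] legs n 127 maxx 56.9
t 10.08 tcp case [ 11.5   1.2 233.9] F [ 3.  -0.7  2.3] w 0.0001
R case [[0.021, 1.0, -0.001], [0.016, -0.001, -1.0], [-1.0, 0.021, -0.016]] q [  26.   21.  -39.  100.   14.   62. -110.]
tx -0.0055 ty -0.0039 wz -0.008
tx 0.0005 ty -0.0050 wz 0.000
tx 0.0010 ty -0.0049 wz 0.000
tx 0.0015 ty -0.0048 wz 0.000
tx 0.0020 ty -0.0046 wz 0.000
tx 0.0025 ty -0.0044 wz 0.000
tx 0.0029 ty -0.0041 wz 0.000
tx 0.0033 ty -0.0038 wz 0.000
tx 0.0036 ty -0.0035 wz 0.000
tx 0.0040 ty -0.0031 wz 0.000
tx 0.0043 ty -0.0027 wz 0.000
tx 0.0045 ty -0.0023 wz 0.000
tx 0.0047 ty -0.0018 wz 0.000
tx 0.0049 ty -0.0013 wz 0.000
```

View pics/s3.png

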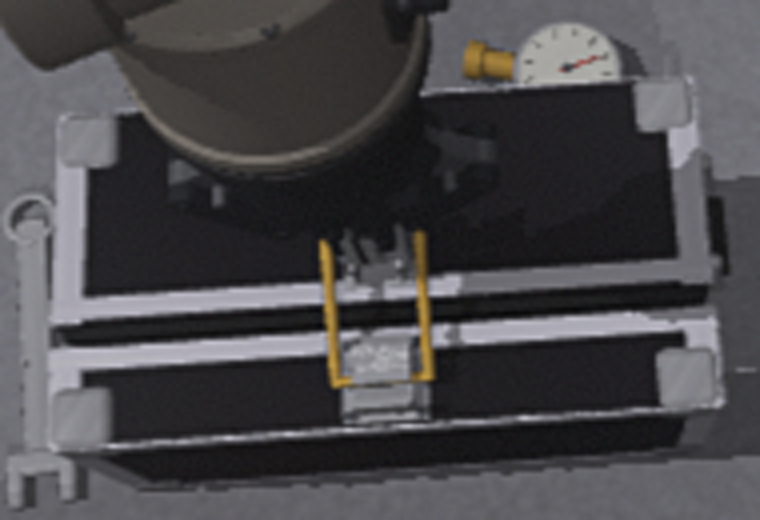

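Picture: the bar is hidden under the lip with only its ends visible, at (340,380) and (428,377). The lid has already moved in. I'll continue the arc downward.

```bash
python3 -m creep '[{"tx":-0.002,"ty":-0.0025,"tz":0,"wx":0,"wy":0,"wz":-0.01,"claw":1},{"tx":-0.001,"ty":-0.0025,"tz":0,"wx":0,"wy":0,"wz":-0.01,"claw":1},{"tx":0,"ty":-0.0025,"tz":0,"wx":0,"wy":0,"wz":0,"claw":1},{"tx":0.0002,"ty":-0.0025,"tz":0,"wx":0,"wy":0,"wz":0,"claw":1},{"tx":0.0005,"ty":-0.0025,"tz":0,"wx":0,"wy":0,"wz":0,"claw":1},{"tx":0.0005,"ty":-0.0025,"tz":0,"wx":0,"wy":0,"wz":0,"claw":1},{"tx":0.0007,"ty":-0.0024,"tz":0,"wx":0,"wy":0,"wz":0,"claw":1},{"tx":0.0007,"ty":-0.0024,"tz":0,"wx":0,"wy":0,"wz":0,"claw":1},{"tx":0.001,"ty":-0.0023,"tz":0,"wx":0,"wy":0,"wz":0,"claw":1},{"tx":0.001,"ty":-0.0023,"tz":0,"wx":0,"wy":0,"wz":0,"claw":1},{"tx":0.0012,"ty":-0.0022,"tz":0,"wx":0,"wy":0,"wz":0,"claw":1},{"tx":0.0012,"ty":-0.0022,"tz":0,"wx":0,"wy":0,"wz":0,"claw":1}]'; python3 -c "
from h import *;look('top');look('side');s=tool();plan(s,[(-50.5*np.cos(a)+11,189+50.5*np.sin(a),0.0) for a in np.arange(1.,.1,-.1)],1)"
```

```text
time_s: 11.08
ee_pos: [0.5742, -0.0133, 0.2275]
ee_rot: [[-0.001, 0.999, -0.049], [0.018, -0.049, -0.999], [-1.0, -0.002, -0.018]]
ft_force: [7.3, -1.1, 1.1]
grip_width: -0.0004
top red 25 [-43.4   0.7 247.6] ang~ 0.93
side bar 5 [ 49.3  15.4 184.5] legs n 101 maxx 50.7
t 11.18 tcp case [-19.1   1.2 227.4] F [5.3 0.1 0.4] w -0.0003
R case [[-0.003, 1.0, -0.001], [0.018, -0.001, -1.0], [-1.0, -0.003, -0.018]] q [  27.   19.  -39.  103.   13.   62. -109.]
tx -0.0041 ty 0.0028 wz 0.003
tx 0.0029 ty -0.0041 wz 0.000
tx 0.0033 ty -0.0038 wz 0.000
tx 0.0037 ty -0.0034 wz 0.000
tx 0.0040 ty -0.0031 wz 0.000
tx 0.0043 ty -0.0026 wz 0.000
tx 0.0045 ty -0.0022 wz 0.000
tx 0.0047 ty -0.0017 wz 0.000
tx 0.0049 ty -0.0012 wz 0.000
```

```bash
python3 -m creep '[{"tx":0.0015,"ty":-0.0021,"tz":0,"wx":0,"wy":0,"wz":0,"claw":1},{"tx":0.0015,"ty":-0.0021,"tz":0,"wx":0,"wy":0,"wz":0,"claw":1},{"tx":0.0017,"ty":-0.0019,"tz":0,"wx":0,"wy":0,"wz":0,"claw":1},{"tx":0.0017,"ty":-0.0019,"tz":0,"wx":0,"wy":0,"wz":0,"claw":1},{"tx":0.0019,"ty":-0.0017,"tz":0,"wx":0,"wy":0,"wz":0,"claw":1},{"tx":0.0019,"ty":-0.0017,"tz":0,"wx":0,"wy":0,"wz":0,"claw":1},{"tx":0.0021,"ty":-0.0015,"tz":0,"wx":0,"wy":0,"wz":0,"claw":1},{"tx":0.0021,"ty":-0.0015,"tz":0,"wx":0,"wy":0,"wz":0,"claw":1}]'; python3 -c "
from h import *;look('top');look('side');s=tool();plan(s,[(-50.5*np.cos(a)+11,189+50.5*np.sin(a),0.0) for a in np.arange(.6,.1,-.1)],1)"
```

```text
time_s: 11.85
ee_pos: [0.5621, -0.0126, 0.2152]
ee_rot: [[0.008, 0.999, -0.05], [0.017, -0.05, -0.999], [-1.0, 0.007, -0.018]]
ft_force: [4.1, 0.7, 2.1]
grip_width: 0.0001
top red 50 [-58.4   1.8 227.3] ang~ 0.58
side bar 6 [ 47.8   0.4 184.8] legs n 93 maxx 49.3
t 11.95 tcp case [-31.4   1.4 214.9] F [ 2.6 -0.7  0.6] w 0.0002
R case [[0.006, 1.0, -0.001], [0.017, -0.001, -1.0], [-1.0, 0.006, -0.017]] q [  28.   19.  -39.  106.   13.   59. -109.]
tx -0.0026 ty 0.0008 wz -0.006
tx 0.0043 ty -0.0026 wz 0.000
tx 0.0045 ty -0.0022 wz 0.000
tx 0.0047 ty -0.0017 wz 0.000
tx 0.0049 ty -0.0012 wz 0.000
```

```bash
python3 -m creep '[{"tx":0.0022,"ty":-0.0012,"tz":0,"wx":0,"wy":0,"wz":0,"claw":1},{"tx":0.0023,"ty":-0.0011,"tz":0,"wx":0,"wy":0,"wz":0,"claw":1},{"tx":0.0024,"ty":-0.001,"tz":0,"wx":0,"wy":0,"wz":0,"claw":1},{"tx":0.0025,"ty":-0.0009,"tz":0,"wx":0,"wy":0,"wz":0,"claw":1}]'; python3 -c "
from h import *;s=tool()"; python3 -m creep '[{"tx":0.0025,"ty":-0.0007,"tz":0,"wx":0,"wy":0,"wz":0,"claw":1},{"tx":0.0025,"ty":-0.0005,"tz":0,"wx":0,"wy":0,"wz":0,"claw":1}]'; python3 -c "
from h import *;look('top');look('side');s=tool()"
```

```text
time_s: 12.28
ee_pos: [0.5566, -0.0123, 0.2049]
ee_rot: [[0.005, 0.999, -0.05], [0.017, -0.05, -0.999], [-1.0, 0.005, -0.017]]
ft_force: [0.1, 1.0, 0.1]
grip_width: 0.0001
t 12.28 tcp case [-36.6   1.4 204.9] F [0.1 1.  0.1] w 0.0001
R case [[0.005, 1.0, -0.001], [0.017, -0.001, -1.0], [-1.0, 0.005, -0.017]] q [  28.   19.  -39.  107.   13.   58. -110.]
time_s: 12.45
ee_pos: [0.554, -0.012, 0.1986]
ee_rot: [[0.003, 0.999, -0.05], [0.017, -0.05, -0.999], [-1.0, 0.002, -0.017]]
ft_force: [-0.1, -0.2, -0.1]
grip_width: 0.0
top red 85 [-68.    0.2 197.4] ang~ 0.12
side bar 6 [ 47.9 -14.3 185.9] legs n 93 maxx 48.6
t 12.55 tcp case [-39.2   1.5 198.4] F [0.4 0.3 0.5] w -0.0003
R case [[0.002, 1.0, -0.001], [0.017, -0.001, -1.0], [-1.0, 0.002, -0.017]] q [  28.   19.  -39.  108.   13.   57. -110.]
```

```bash
python3 -c "
from h import *;look('side','s4.png')"
```

```text
side bar 5 [ 47.6 -14.4 184.7] legs n 93 maxx 48.8
```

View pics/s4.png

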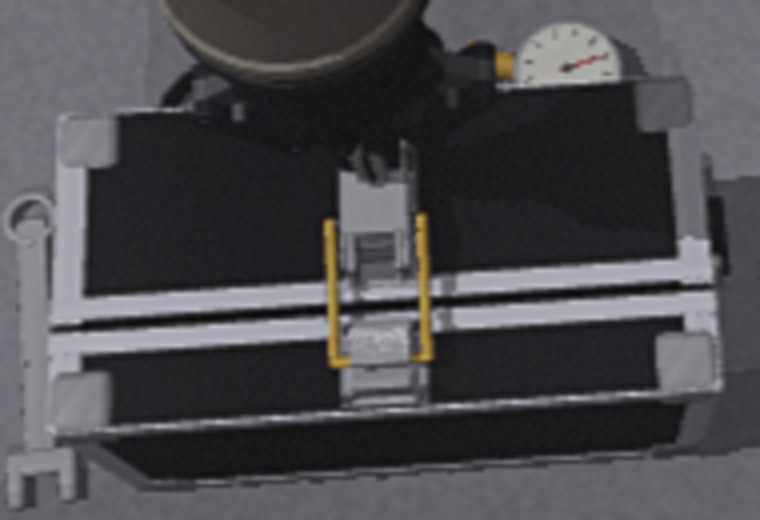

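Picture: the lever is nearly flat and the bar is under the lip at (385,358). The lid is drawn in to a thin seam at about (250,310). Now I'll press the lever down gently and feel for the pad.

```bash
python3 -m creep '[{"tx":0.0015,"ty":-0.001,"tz":0.001,"wx":0,"wy":0,"wz":0,"claw":1},{"tx":0.0015,"ty":-0.001,"tz":0,"wx":0,"wy":0,"wz":0,"claw":1}]' | grep -E "pos|force";for i in 1 2 3 4; do python3 -m creep '[{"tx":0.0012,"ty":0,"tz":0,"wx":0,"wy":0,"wz":0,"claw":1}]' | grep -E "pos|force"; done; python3 -c "
from h import *;look('top');look('side')"
```

```text
ee_pos: [0.5523, -0.0128, 0.1958]
ft_force: [0.7, -1.5, 3.1]
ee_pos: [0.5523, -0.0129, 0.1949]
ft_force: [-8.1, -0.5, 19.3]
ee_pos: [0.5523, -0.0128, 0.1945]
ft_force: [-10.9, -1.8, 25.9]
ee_pos: [0.5523, -0.0128, 0.1945]
ft_force: [-10.8, -2.2, 27.7]
ee_pos: [0.5523, -0.0128, 0.1945]
ft_force: [-10.5, -1.7, 23.8]
top red 80 [-6.840e+01 -1.000e-01  1.956e+02] ang~ 0.1
side bar 5 [ 47.7 -14.4 186.1] legs n 92 maxx 48.8
```

The lever bottoms on the pad: 25 N at z 194.5. Retracting, then checking.

```bash
python3 -m creep '[{"tx":-0.004,"ty":0,"tz":0,"wx":0,"wy":0,"wz":0,"claw":1},{"tx":-0.01,"ty":0,"tz":0,"wx":0,"wy":0,"wz":0,"claw":1},{"tx":-0.03,"ty":0,"tz":0,"wx":0,"wy":0,"wz":0,"claw":1},{"tx":-0.04,"ty":0,"tz":0,"wx":0,"wy":0,"wz":0,"claw":1},{"tx":-0.04,"ty":0,"tz":0.03,"wx":0,"wy":0,"wz":0,"claw":1},{"tx":0,"ty":-0.03,"tz":0.03,"wx":0,"wy":0,"wz":0,"claw":1},{"tx":0,"ty":-0.03,"tz":0.03,"wx":0,"wy":0,"wz":0,"claw":1},{"tx":0,"ty":0,"tz":0.04,"wx":0,"wy":0,"wz":0,"claw":1},{"tx":0,"ty":0,"tz":0.04,"wx":0,"wy":0,"wz":0,"claw":1},{"tx":0,"ty":0,"tz":0.04,"wx":0,"wy":0,"wz":0,"claw":1},{"tx":0,"ty":0,"tz":0,"wx":0,"wy":0,"wz":0,"claw":1}]'; python3 - <<'E'
from h import *
tool();d1,W=look('top')
d,W=look('side','s5.png')
# lever face profile and hook profile on the centre line
for nm,D in(("side",d),("top",d1)):
    W=case(world(D));ok=(abs(W[...,1])<8)&(W[...,2]>180)&(W[...,2]<215)
    q=W[ok];f=q[(q[:,0]>-58)&(q[:,0]<-12)];print(nm,"lever slope",np.polyfit(f[:,0],f[:,2],1).round(3),"z",np.median(f[:,2]).round(1))
    h=q[q[:,0]>25];print(" hook x range",np.percentile(h[:,0],[1,50,99]).round(1),"z",np.median(h[:,2]).round(1))
E
```

```text
time_s: 14.12
ee_pos: [0.4791, -0.221, 0.3212]
ee_rot: [[0.01, 0.999, -0.041], [0.013, -0.041, -0.999], [-1.0, 0.009, -0.013]]
ft_force: [-1.2, -0.3, -0.6]
grip_width: -0.0
t 14.12 tcp case [-103.8 -210.9  321.2] F [-1.2 -0.3 -0.6] w -0.0
R case [[0.009, 1.0, 0.007], [0.013, 0.007, -1.0], [-1.0, 0.009, -0.013]] q [ 48.   9. -33. 103.   4.  70. -78.]
top red 86 [-67.3  -0.9 197.5] ang~ 0.13
top bar 46 [ 39.   18.1 185. ] legs n 46 maxx 48.4
side red 133 [-66.8   0.8 198.2] ang~ 0.14
side bar 6 [ 47.9 -14.5 185.7] legs n 92 maxx 48.6
side lever slope [8.00000e-03 1.97046e+02] z 196.7
 hook x range [29.3 46.5 62.2] z 190.2
top lever slope [1.00000e-03 1.95746e+02] z 195.6
 hook x range [29.4 45.6 61.5] z 189.0
```

View pics/s5.png

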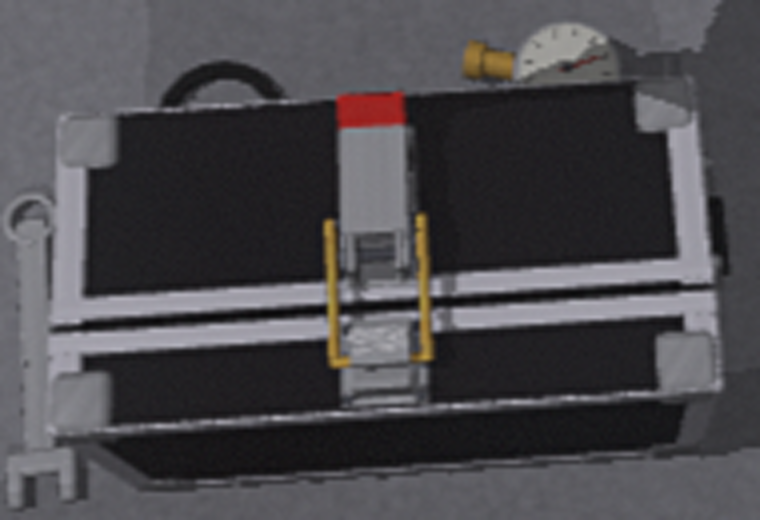

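The lever is flat (slope under 0.01, face z about 196). The bar's outer edge is at case x 48.6, where 46 + 2.5 is expected when shut. The gauge, ring and spanner are unmoved, and the robot is clear.

```bash
python3 -c "
from station import robot
print(robot.job_done())"
```

```text
the job is handed in; nothing more can be done
None
```

The case is latched: the lever lies flat, the lid is drawn shut, and the job was handed in at about 14 s of the 61 s allowed.

**What I did:** I pushed the lever up with the shut fingers until the loop's bar slid over the hook. I moved it in steps of about 1.5 mm until the camera showed the bar drop into the slot, from about z 191 to 180.5. I then pushed the lever back from the lid side and pressed it flat. I stopped at about 25–30 N against the rubber pad, the highest force I read, and drew the arm clear.

**Last checks, with the arm clear:**
- **Lever:** flat, with a slope of 0.001 to 0.008 and its face at about 196 mm.
- **Loop bar:** held under the lip, with its outer edge at case x 48.5, matching the shut position (46 plus 2.5 mm).
- **Other things on the bench:** the gauge, ring and spanner in the last picture looked undisturbed. The tamper and screwdriver were outside it, so I did not check those again.

**Disagreements:**
- **Closing force:** I read only 3–7 N on the way down, dropping to near zero just before flat. That is less than the gasket figures suggested, but the positions agree with a shut lid.
- **Bar height:** only the ends of the bar were visible at the end, and they read 1–2 mm higher than expected. That is within the camera's calibration error.

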